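Clamp the cabinet door for sanding

ROBOT

A 6-joint arm with a two-finger parallel gripper is mounted at the origin on the work surface. World frame = base frame: x ahead of the robot, y to its left, z up, the work surface at z = 0. Lengths are in m, angles in rad, forces in N, time in s.
With the tool pointing down it reaches from about 0.35 to 0.775 m from the base axis. Payload 5.5 kg.
Tool frame: the origin (TCP) lies where the fingers leave the gripper's body, on its centre line; the fingertips stand 73 mm ahead of it and the grasp point (between the pads) lies 54 mm ahead of it; z points along the fingers, y is the direction in which the jaws open and shut (so a half turn about z gives the same grasp; the last joint's range is limited). The gripper opens to 85 mm and grips with 20 to 120 N. Pads are 22 mm wide; open, the fingers measure 114 mm over their backs; the gripper's body (76 mm by 85 mm) begins 54 mm behind the grasp point. The pads swing forward as they close: fully open they stand 13 mm farther back than shut.
Start: joints at [0.993, 0.313, 0.046, 1.304, 0, 1.431], TCP at [0.244, 0.521, 0.304] pointing down, gripper open.
Joint ranges: [-2.76, 2.76], [-0.86, 1.69], [-1.03, 1.26], [-2.2, 2.34], [-1.47, 1.5], [-3.14, 3.14]. Speed limits (rad/s): [2.57, 2.57, 3.14, 3.14, 3.14, 3.14].

INTERFACE

Orientations are given as a unit quaternion [w, x, y, z].
In Python, from workcell import env, read_camera, job, cut_out gives the robot as it stands.
- The arm moves only by the tool servo_tool, never from a script. Its argument "deltas" is a list of rows, each an object of numbers: "dx", "dy", "dz": the shift along the world's x, y, z in mm; "rx", "ry", "rz": the turn, a rotation vector about the world's x, y, z in rad; "fingers": the closure, from -1 (fully open) to 1 (shut). A call has 1 to 8 rows; each row shifts and turns the commanded pose from where the row before left it; what a row does not reach is not made up. A row lasts 1/10 s, in which the tool goes at most 50 mm and 8.59 degrees, less where a joint would pass 70% of its speed; a pose out of reach is approached as far as the arm can. A call is refused whole if a number of a shift passes 50 or a number of a turn 0.15, either way. A call with a gripper value outside its range is refused whole. The fingers move at their own pace and stop on an object; "newtons" is the grip in N (left out, the last holds). Time passes only in rows, so rows that do not move let the fingers close. It gives the time, the measured TCP pose, the force and the opening at its end, in the units of the state.
- env.get_state(): the state, without advancing time (a new reading comes with each control period).
- read_camera(name): name is "scene" or "top"; returns a dict with "img" (384x512x3 uint8, red, green, blue), "intrinsics" (3x3 intrinsics, pixels), "k1" (the pictures are not rectified: a ray, as slopes to the right and down, at radius r is drawn at 1 + k1 r^2 times it, then the intrinsics apply), "extrinsics" (4x4, takes a point from camera to world coordinates). Camera axes: x right, y down, z forward; pixel columns grow to the right and rows downward; lengths in m; the calibration is good to about 2 mm. A picture is of the moment at which its call begins. There is no depth.
- job.hand_in(): hands the job in, once; it reports no verdict.
Trained networks look in the newest picture that a camera, given by its name, has taken for a name from the list of things; names that differ only in an ending like _2 or _b are one class to them, and where a whole thing is asked for, a point or a joint stands for the part that bears it (a point fixed in the world has none). Each returns a list of dicts, best first, with "confidence" (0 to 1); they miss things now and then, are a little off and sometimes report something else, mostly with a low value. They report only what shows in the picture. A call takes as long as a camera call.
- cut_out(target, camera): "region" (384x512 bool, what is visible of it) and "extent" ([left, top, right, bottom] in pixels, round what is visible of it).
The state is a dict: "clock": time; "joint_pos": joint angles; "qvel": joint speeds; "tau": joint torques, N m; "tcp_pos": TCP position; "orientation": TCP orientation; "wrist_force": force on the tool from outside, world axes, zero at the start; "ft_torque": the same for the moment, N m; "finger_gap": finger opening in m.
Only numpy, scipy, OpenCV 4.12 (cv2) and the standard library are available. Lean on these libraries where they do the work, as an engineer would, in place of code of your own. Each camera call takes 0.05 s, during which the arm holds its last target. There are 200 camera calls.

TASK

Clamp the oak door panel to its holding board: push the clamp's steel strap (the back of a finger will do) round over the panel as far as its stop, and only then push the raised cam lever all the way down so that the rubber foot presses on the panel. Nothing needs to be picked up: leave the panel and all the other things where they lie, and finish with the hand clear.

Things in the scene. Friction and masses are not known exactly. Their poses are not given: they have to be found in the camera images.
- board: plywood holding board, 320 x 360 x 18 mm, fixed to the bench, bearing a swing clamp. Origin: at bench level on the vertical axis of the clamp's post. z up; the door panel lies on its +y side (board spans x -160..160 mm, y -60..300 mm). Two 16 mm high wooden fences stand along the panel's +x and +y edges, outside the panel
- post_top (a point): point on the clamp post's vertical axis, at the strap's half height (63 mm above the bench); the strap turns about this axis
- strap_tip (a point): middle of the end face of the strap's long free end, at half its thickness: 125 mm from the post axis. The strap is a flat steel bar 30 mm wide and 14 mm thick, underside 56 mm above the bench (18 mm above the door panel's top); its short tail reaches 30 mm behind the post. It stays level as it turns
- strap (a joint): turn of the strap about the post, rad. 0: the free end points along the board's +x, beside the door panel; grows anticlockwise seen from above; pi/2 (1.571): against its stop, free end along the board's +y, square over the panel. Lower stop -0.35. Stiff hinge (friction 0.25 N m: 2 to 3 N at the free end), stays where it is left; starts between -0.3 and 0.4
- lever_pivot (a point): axis of the cam lever, on the post axis, 84 mm above the bench; the lever is carried by the strap and turns with it
- lever_tip (a point): end of the cam lever, on its centre line, 115 mm from the lever's pivot. The lever is a straight bar (its outer 70 mm a black grip 24 mm wide, 12 mm thick) that always points away from the strap's free end, as seen from above, and stands up at a slant while the clamp is open
- cam_lever (a joint): cam lever angle, rad. 0: fully raised, 1.15 rad (66 degrees) above level; grows as the lever is pushed down and outward; 1.15: level, the fully closed stop. Stays where it is left (friction 0.3 N m, so 3 to 6 N at the grip); starts between 0 and 0.25. It drives the foot down 5.9 mm in all, in proportion to the angle
- foot: round rubber foot 20 mm across under the strap, 80 mm from the post axis; its face clears the door panel by 5 mm while the lever is fully raised, and presses on the panel when the strap is over it and the lever is down. Origin: on the foot's axis, 43 mm below its face while the lever is up
- panel: loose oak cabinet door panel, 240 (x) x 220 (y) x 20 mm, lying flat on the board, top 38 mm above the bench, its near edge 40 mm from the post axis; origin under its centre
- sanding_block: cork sanding block, 60 x 90 x 32 mm, lying on the door panel; origin under its centre; not part of the job
- brush: paint brush 170 mm long lying on the door panel near the edge farthest from the clamp; origin under its middle; not part of the job
- tin: low open aluminium tin, 62 mm across, 34 mm high, on the bench near the clamp; origin under its centre; not part of the job
- cup: paper cup, 72 mm across the rim, 85 mm high, on the bench near the clamp; origin under its centre; not part of the job
- tub: clear plastic tub, 104 mm across, 70 mm high, on the bench to the robot's right; origin under its centre; not part of the job
- jar: amber glass jar of wax, 68 mm across, 85 mm high, on the bench to the robot's right; origin under its centre; not part of the job
- roller: paint roller with black handle, about 255 mm long, on the bench to the robot's left; origin on the bench under the middle of the sleeve; not part of the job

How it is judged:
By the outcome, as a careful person would: the job done as asked, in the order asked, and still so for the second after the job is handed in, with the robot touching nothing.
It also fails if it takes over 56 s, if anything falls off the work surface, if the arm or the gripper's body presses on something with over 40 N, if the wrist force passes 120 N, or if a joint passes its speed limit or range.

## Working session

There is one attempt and no reset: what is moved stays moved. The work goes in short steps, Python scripts to look and compute and a tool call to move; the robot and the scene stay as the last step left them, time stands still between calls to the robot, and variables do not carry over. Pictures are saved under pics/ and viewed, about 8 in all and at most 12, crops included, and the job is handed in when it is done.

Besides the shell and the picture viewer there is one more tool, called as a command line: name --argument value ..., lists and objects as JSON in quotes. servo_tool: Moves the arm, as the interface text tells. Its arguments: {"type":"object","properties":{"deltas":{"type":"array"},"newtons":{"type":"number"}},"required":["deltas"]}

```bash
mkdir -p pics
cat > h.py <<'E'
import numpy as np, cv2
from workcell import env, read_camera, job, cut_out
def proj(c,P):
    T=np.linalg.inv(c["extrinsics"]); p=np.atleast_2d(P)@T[:3,:3].T+T[:3,3]
    s=p[:,:2]/p[:,2:]; s=s*(1+c["k1"]*(s**2).sum(1,keepdims=True))
    K=np.array(c["intrinsics"]); return s*[K[0,0],K[1,1]]+[K[0,2],K[1,2]]
def ray(c,uv,z):
    K=np.array(c["intrinsics"]); d=(np.atleast_2d(uv)-[K[0,2],K[1,2]])/[K[0,0],K[1,1]]
    s=d.copy()
    for _ in range(20): s=d/(1+c["k1"]*(s**2).sum(1,keepdims=True))
    E=np.array(c["extrinsics"]); v=np.c_[s,np.ones(len(s))]@E[:3,:3].T
    return E[:3,3]+v*((z-E[2,3])/v[:,2:])
E
python3 - <<'E'
from h import *
s=env.get_state(); print({k:np.round(v,3).tolist() for k,v in s.items()})
for n in("scene","top"):
    c=read_camera(n); print(n,np.round(c["extrinsics"],3).tolist(),np.round(c["intrinsics"],1).tolist(),c["k1"])
    cv2.imwrite(f"pics/a_{n}.png",cv2.resize(c["img"][...,::-1],(800,600),interpolation=cv2.INTER_CUBIC))
    for t in("board","panel","strap","cam_lever","tin","cup","sanding_block","tub","jar","roller","brush"):
        print(n,t,[(round(float(r["confidence"]),2),np.round(r["extent"]).tolist()) for r in cut_out(t,n)[:2]])
E
```

```text
{'clock': 0.0, 'joint_pos': [0.993, 0.314, 0.045, 1.304, -0.0, 1.431], 'qvel': [-0.0, 0.001, 0.0, -0.001, -0.001, -0.001], 'tau': [-0.0, -48.064, 29.853, 0.02, -0.0, -0.0], 'tcp_pos': [0.244, 0.52, 0.303], 'orientation': [-0.0, 0.217, 0.976, -0.001], 'wrist_force': [-0.077, 0.32, -0.234], 'ft_torque': [0.049, -0.05, 0.013], 'finger_gap': 0.085}
scene [[-0.479, 0.668, -0.569, 1.34], [0.878, 0.36, -0.316, 0.421], [-0.006, -0.651, -0.759, 1.157], [0.0, 0.0, 0.0, 1.0]] [[424.5, 0.0, 250.7], [0.0, 424.5, 191.9], [0.0, 0.0, 1.0]] -0.03042668316382669
scene board [(0.73, [258.0, 146.0, 274.0, 172.0]), (0.59, [218.0, 171.0, 357.0, 303.0])]
scene panel [(0.65, [242.0, 199.0, 341.0, 280.0])]
scene strap [(0.77, [228.0, 170.0, 275.0, 226.0])]
scene cam_lever [(0.56, [259.0, 169.0, 278.0, 202.0])]
scene tin [(0.84, [188.0, 200.0, 206.0, 218.0])]
scene cup [(0.64, [256.0, 147.0, 272.0, 172.0])]
scene sanding_block [(0.92, [300.0, 216.0, 330.0, 242.0]), (0.27, [123.0, 156.0, 145.0, 183.0])]
scene tub [(0.95, [143.0, 126.0, 172.0, 153.0]), (0.42, [291.0, 237.0, 331.0, 274.0])]
scene jar [(0.77, [12
[... 213 characters left out ...]
 -0.985, 1.39], [0.0, 0.0, 0.0, 1.0]] [[354.5, 0.0, 256.1], [0.0, 354.5, 196.1], [0.0, 0.0, 1.0]] -0.013500014076803674
top board [(0.57, [173.0, 143.0, 287.0, 247.0])]
top panel [(0.58, [183.0, 154.0, 258.0, 228.0])]
top strap [(0.88, [249.0, 172.0, 272.0, 215.0])]
top cam_lever [(0.68, [374.0, 177.0, 394.0, 199.0]), (0.64, [247.0, 200.0, 262.0, 214.0])]
top tin [(0.73, [301.0, 172.0, 318.0, 189.0])]
top cup [(0.63, [271.0, 248.0, 294.0, 268.0])]
top sanding_block [(0.9, [194.0, 190.0, 222.0, 218.0])]
top tub [(0.92, [379.0, 216.0, 411.0, 245.0])]
top jar [(0.56, [372.0, 176.0, 394.0, 199.0])]
top roller [(0.92, [127.0, 169.0, 176.0, 230.0])]
top brush [(0.65, [190.0, 160.0, 213.0, 204.0])]
```

Run:
```python
import cv2
a=cv2.imread("pics/a_scene.png"); 
# crops in orig pixel coordinates
def crop(n,x0,y0,x1,y1):
    a=cv2.imread(f"pics/a_{n}.png"); s=800/512
    a=a[int(y0*s):int(y1*s),int(x0*s):int(x1*s)]
    return cv2.resize(a,(int((x1-x0)*4),int((y1-y0)*4)),interpolation=cv2.INTER_CUBIC)
cv2.imwrite("pics/b_scene.png",crop("scene",180,135,370,285))
cv2.imwrite("pics/b_top.png",crop("top",160,130,340,275))
```

```text
(no output)
```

View pics/b_top.png

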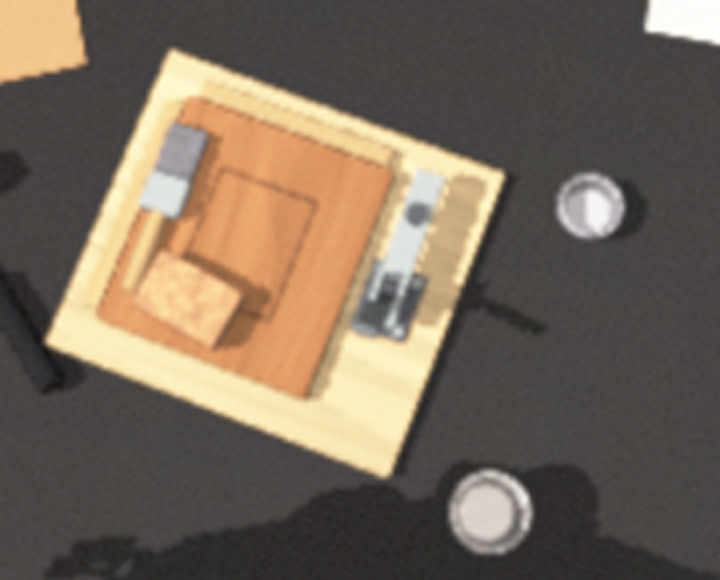

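View pics/b_scene.png

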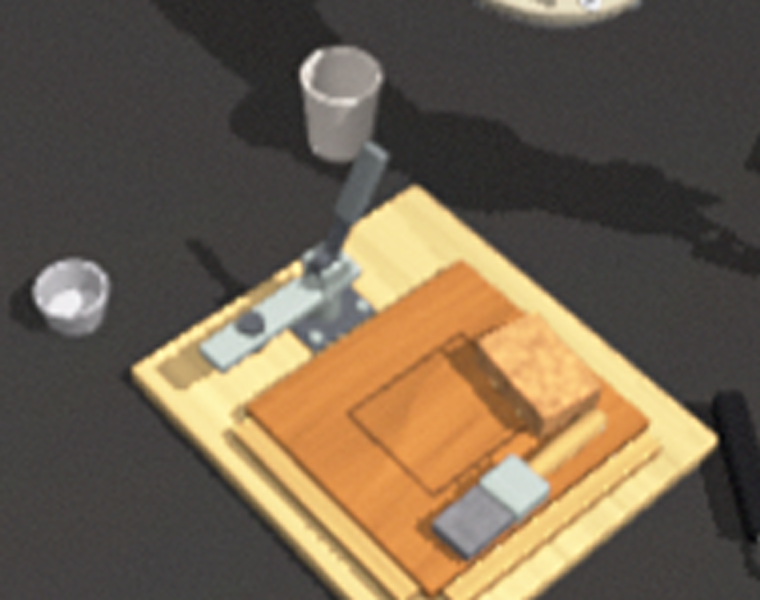

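Top crop: board corners at (172,48), (505,172), (392,478), (45,345), with the strap end at (430,171) pointing along the right edge. The brush and block lie on the far part of the panel. Scene crop: raised lever tip at about (375,150), the cup beyond it, the tin to the left. Next I fit the pose.

```bash
cat >> h.py <<'E'
def B2W(q,P):
    x,y,t=q[:3]; P=np.atleast_2d(P); c,s=np.cos(t),np.sin(t)
    return np.c_[x+c*P[:,0]-s*P[:,1], y+s*P[:,0]+c*P[:,1], P[:,2]]
def tip(a,z=.063,r=.125): return [r*np.cos(a),r*np.sin(a),z]
def lev(a,l): e=1.15-l; r=-.115*np.cos(e); return [r*np.cos(a),r*np.sin(a),.084+.115*np.sin(e)]
E
python3 - <<'E'
from h import *
from scipy.optimize import least_squares
T=read_camera("top"); S=read_camera("scene")
tc=np.array([(172,48),(505,172),(392,478),(45,345),(430,171)])/4+[160,130]
sc=np.array([(132,372),(415,185),(718,438),(211,355),(375,150)])/4+[180,135]
z=.018
C={"fr":(.16,.30,z),"nr":(.16,-.06,z),"nl":(-.16,-.06,z),"fl":(-.16,.30,z)}
def res(q):
    a,l=q[3:]
    pt=[C["fr"],C["nr"],C["nl"],C["fl"],tip(a,.070)]
    ps=[C["nr"],C["nl"],C["fl"],tip(a,.063),lev(a,l)]
    return np.r_[(proj(T,B2W(q,pt))-tc).ravel(),(proj(S,B2W(q,ps))-sc).ravel()]
r=least_squares(res,[.4,0,-.4,0,.1],loss="soft_l1")
q=r.x; print(np.round(q,4)); print(np.round(res(q).reshape(-1,2),1))
np.save("q.npy",q)
print("tip",B2W(q,tip(q[3])),"lev",B2W(q,lev(q[3],q[4])))
for l in (0,.25,.6,1.15): print("closed strap lever",l,B2W(q,lev(np.pi/2,l)))
for a in (0,.5,1,1.57): print("tip",a,B2W(q,tip(a)))
for n,cam,cen,zz in(("tin","top",(309.5,180.5),.034),("cup","top",(282.5,258),.085)): print(n,ray(T,cen,zz))
for n,uv in(("block",(208,204)),): print(n,ray(T,uv,.07))
E
```

```text
[ 0.5515  0.0221 -0.3782  0.0192  0.0453]
[[-0.9  0.3]
 [-0.8  0.1]
 [-1.7 -0.3]
 [-0.5 -0.6]
 [ 0.2 -0.1]
 [-0.8 -1.5]
 [-0.3 -0.9]
 [ 0.2 -0.3]
 [-1.2  0.9]
 [-0.1 -1.1]]
tip [[ 0.66852823 -0.02177069  0.063     ]] lev [[0.50311172 0.04030085 0.18673399]]
closed strap lever 0 [[ 0.53415181 -0.021512    0.18896785]]
closed strap lever 0.25 [[ 0.52510249 -0.04428929  0.17408259]]
closed strap lever 0.6 [[ 0.5152977  -0.0689681   0.14410903]]
closed strap lever 1.15 [[ 0.50903579 -0.08472942  0.084     ]]
tip 0 [[ 0.66766406 -0.02400816  0.063     ]]
tip 0.5 [[0.67557001 0.03733547 0.063     ]]
tip 1 [[0.65309843 0.09495989 0.063     ]]
tip 1.57 [[0.59774188 0.13827556 0.063     ]]
tin [[ 0.6434296  -0.18452346  0.034     ]]
cup [[ 0.34688609 -0.07081528  0.085     ]]
block [[0.55027491 0.20546855 0.07      ]]
```

servo_tool --deltas '[{"dx": 25,"dy": -36,"fingers": 1,"rz": 0.06},{"dx": 25,"dy": -36},{"dx": 25,"dy": -36},{"dx": 25,"dy": -36},{"dx": 25,"dy": -36},{"dx": 25,"dy": -36},{"dx": 25,"dy": -36},{"dx": 25,"dy": -36}]'

```text
invalid input at $.deltas[0]: expected keys dx, dy, dz, rx, ry, rz, fingers
```

servo_tool --deltas '[{"dx": 25,"dy": -36},{"dx": 25,"dy": -36},{"dx": 25,"dy": -36},{"dx": 25,"dy": -36},{"dx": 25,"dy": -36},{"dx": 25,"dy": -36},{"dx": 25,"dy": -36},{"dx": 20,"dy": -36}]'

```text
invalid input at $.deltas[0]: expected keys dx, dy, dz, rx, ry, rz, fingers
```

servo_tool --deltas '[{"dz": 0}]'

```text
invalid input at $.deltas[0]: expected keys dx, dy, dz, rx, ry, rz, fingers
```

All the keys are required.

servo_tool --deltas '[{"dx": 25,"dy": -36,"dz": 0,"rx": 0,"ry": 0,"rz": 0.06,"fingers": 1},{"dx": 25,"dy": -36,"dz": 0,"rx": 0,"ry": 0,"rz": 0,"fingers": 1},{"dx": 25,"dy": -36,"dz": 0,"rx": 0,"ry": 0,"rz": 0,"fingers": 1},{"dx": 25,"dy": -36,"dz": 0,"rx": 0,"ry": 0,"rz": 0,"fingers": 1},{"dx": 25,"dy": -36,"dz": 0,"rx": 0,"ry": 0,"rz": 0,"fingers": 1},{"dx": 25,"dy": -36,"dz": 0,"rx": 0,"ry": 0,"rz": 0,"fingers": 1},{"dx": 25,"dy": -36,"dz": 0,"rx": 0,"ry": 0,"rz": 0,"fingers": 1},{"dx": 25,"dy": -36,"dz": 0,"rx": 0,"ry": 0,"rz": 0,"fingers": 1}]'

```text
clock: 2.1
tcp_pos: [0.4446, 0.2312, 0.3042]
orientation: [0.0, 0.188, 0.982, 0.0]
wrist_force: [1.0, 0.8, 0.2]
finger_gap: 0.0001
```

servo_tool --deltas '[{"dx": 25,"dy": -36,"dz": 0,"rx": 0,"ry": 0,"rz": 0,"fingers": 1},{"dx": 25,"dy": -36,"dz": 0,"rx": 0,"ry": 0,"rz": 0,"fingers": 1},{"dx": 25,"dy": -36,"dz": 0,"rx": 0,"ry": 0,"rz": 0,"fingers": 1},{"dx": 25,"dy": -36,"dz": 0,"rx": 0,"ry": 0,"rz": 0,"fingers": 1},{"dx": 25,"dy": -36,"dz": 0,"rx": 0,"ry": 0,"rz": 0,"fingers": 1},{"dx": 25,"dy": -36,"dz": 0,"rx": 0,"ry": 0,"rz": 0,"fingers": 1},{"dx": 25,"dy": -36,"dz": 0,"rx": 0,"ry": 0,"rz": 0,"fingers": 1},{"dx": 20,"dy": -36,"dz": 0,"rx": 0,"ry": 0,"rz": 0,"fingers": 1}]'

```text
clock: 2.9
tcp_pos: [0.6399, -0.0569, 0.3038]
orientation: [0.0, 0.188, 0.982, 0.0]
wrist_force: [0.4, 1.7, 0.1]
finger_gap: -0.0002
```

servo_tool --deltas '[{"dx": 0,"dy": 0,"dz": 0,"rx": 0,"ry": 0,"rz": 0,"fingers": 1},{"dx": 0,"dy": 0,"dz": 0,"rx": 0,"ry": 0,"rz": 0,"fingers": 1}]'

```text
clock: 3.1
tcp_pos: [0.6389, -0.0562, 0.3032]
orientation: [-0.001, 0.189, 0.982, 0.0]
wrist_force: [-0.3, 1.0, -0.8]
finger_gap: -0.0002
```

servo_tool --deltas '[{"dx": 0,"dy": 0,"dz": -25,"rx": 0,"ry": 0,"rz": 0,"fingers": 1},{"dx": 0,"dy": 0,"dz": -25,"rx": 0,"ry": 0,"rz": 0,"fingers": 1},{"dx": 0,"dy": 0,"dz": -25,"rx": 0,"ry": 0,"rz": 0,"fingers": 1},{"dx": 0,"dy": 0,"dz": -25,"rx": 0,"ry": 0,"rz": 0,"fingers": 1},{"dx": 0,"dy": 0,"dz": -25,"rx": 0,"ry": 0,"rz": 0,"fingers": 1},{"dx": 0,"dy": 0,"dz": -25,"rx": 0,"ry": 0,"rz": 0,"fingers": 1},{"dx": 0,"dy": 0,"dz": -14,"rx": 0,"ry": 0,"rz": 0,"fingers": 1},{"dx": 0,"dy": 0,"dz": -14,"rx": 0,"ry": 0,"rz": 0,"fingers": 1}]'

```text
clock: 3.9
tcp_pos: [0.6384, -0.054, 0.1256]
orientation: [-0.0, 0.187, 0.982, 0.0]
wrist_force: [0.5, -0.9, 0.4]
finger_gap: 0.0002
```

Run:
```python
from h import *
S=read_camera("scene"); cv2.imwrite("pics/c.png",cv2.resize(S["img"][125:285,160:370,::-1],None,fx=3.5,fy=3.5,interpolation=cv2.INTER_CUBIC))
q=np.load("q.npy")
# rigid arc about post for hand: pivot world, per 0.1 rad steps
p=env.get_state()["tcp_pos"][:2]; print(p)
o=q[:2]; d=p-o; R=lambda t:np.array([[np.cos(t),-np.sin(t)],[np.sin(t),np.cos(t)]])
print("polar",np.hypot(*d),"board ang",np.arctan2(d[1],d[0])-q[2])
k=np.arange(0,20); P=np.array([o+R(.1*i)@d for i in k]); print(np.round(np.diff(P,axis=0)*1000,1).tolist())
```

```text
[ 0.63757091 -0.05408708]
polar 0.11497870345230907 board ang -0.34665701882274164
[[7.2, 9.0], [6.2, 9.6], [5.3, 10.2], [4.2, 10.7], [3.1, 11.1], [2.0, 11.3], [0.9, 11.5], [-0.3, 11.5], [-1.4, 11.4], [-2.6, 11.2], [-3.7, 10.9], [-4.7, 10.5], [-5.8, 9.9], [-6.7, 9.3], [-7.6, 8.6], [-8.4, 7.8], [-9.2, 6.9], [-9.8, 6.0], [-10.4, 5.0]]
```

View pics/c.png

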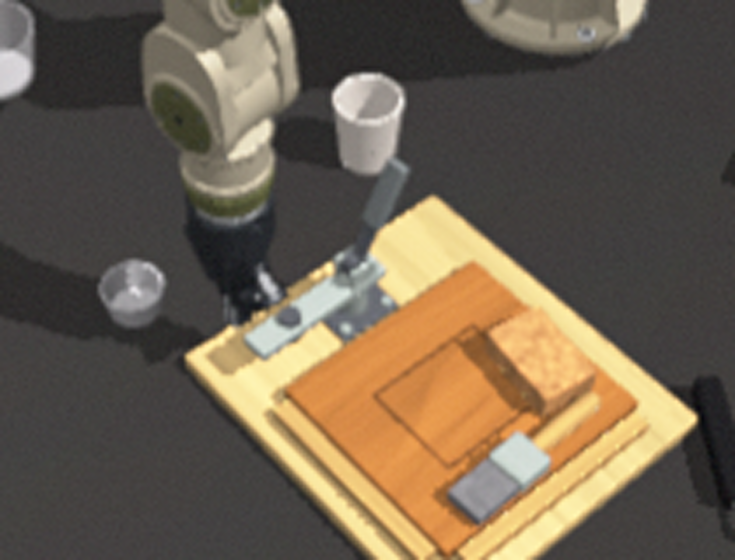

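The closed fingers stand behind the strap's free end at about (245,305), clear of the tin. I push round on the arc.

servo_tool --deltas '[{"dx": 7.2,"dy": 9.0,"dz": 0,"rx": 0,"ry": 0,"rz": 0.1,"fingers": 1},{"dx": 6.2,"dy": 9.6,"dz": 0,"rx": 0,"ry": 0,"rz": 0.1,"fingers": 1},{"dx": 5.3,"dy": 10.2,"dz": 0,"rx": 0,"ry": 0,"rz": 0.1,"fingers": 1},{"dx": 4.2,"dy": 10.7,"dz": 0,"rx": 0,"ry": 0,"rz": 0.1,"fingers": 1},{"dx": 3.1,"dy": 11.1,"dz": 0,"rx": 0,"ry": 0,"rz": 0.1,"fingers": 1}]'

```text
clock: 4.45
tcp_pos: [0.6648, -0.0046, 0.1266]
orientation: [-0.0, -0.063, 0.998, -0.001]
wrist_force: [-1.4, -1.9, -0.3]
finger_gap: -0.0001
```

servo_tool --deltas '[{"dx": 2.0,"dy": 11.3,"dz": 0,"rx": 0,"ry": 0,"rz": 0.1,"fingers": 1},{"dx": 0.9,"dy": 11.5,"dz": 0,"rx": 0,"ry": 0,"rz": 0.1,"fingers": 1},{"dx": -0.3,"dy": 11.5,"dz": 0,"rx": 0,"ry": 0,"rz": 0.1,"fingers": 1},{"dx": -1.4,"dy": 11.4,"dz": 0,"rx": 0,"ry": 0,"rz": 0.1,"fingers": 1},{"dx": -2.6,"dy": 11.2,"dz": 0,"rx": 0,"ry": 0,"rz": 0.1,"fingers": 1}]'

```text
clock: 4.95
tcp_pos: [0.6638, 0.0523, 0.1268]
orientation: [0.0, -0.308, 0.951, -0.001]
wrist_force: [-0.4, -2.3, -0.8]
finger_gap: -0.0002
```

servo_tool --deltas '[{"dx": -3.7,"dy": 10.9,"dz": 0,"rx": 0,"ry": 0,"rz": 0.1,"fingers": 1},{"dx": -4.7,"dy": 10.5,"dz": 0,"rx": 0,"ry": 0,"rz": 0.1,"fingers": 1},{"dx": -5.8,"dy": 9.9,"dz": 0,"rx": 0,"ry": 0,"rz": 0.1,"fingers": 1},{"dx": -3.4,"dy": 4.6,"dz": 0,"rx": 0,"ry": 0,"rz": 0.05,"fingers": 1},{"dx": -3.4,"dy": 4.6,"dz": 0,"rx": 0,"ry": 0,"rz": 0.05,"fingers": 1}]'

```text
clock: 5.45
tcp_pos: [0.6433, 0.0931, 0.1271]
orientation: [0.001, -0.49, 0.872, -0.001]
wrist_force: [1.6, -1.5, -1.6]
finger_gap: -0.0002
```

servo_tool --deltas '[{"dx": -3.8,"dy": 4.3,"dz": 0,"rx": 0,"ry": 0,"rz": 0.05,"fingers": 1},{"dx": -3.8,"dy": 4.3,"dz": 0,"rx": 0,"ry": 0,"rz": 0.05,"fingers": 1},{"dx": -4.2,"dy": 3.9,"dz": 0,"rx": 0,"ry": 0,"rz": 0.05,"fingers": 1}]'

```text
clock: 5.75
tcp_pos: [0.6318, 0.1056, 0.1272]
orientation: [0.001, -0.554, 0.832, -0.001]
wrist_force: [2.6, 0.3, -1.4]
finger_gap: -0.0001
```

servo_tool --deltas '[{"dx": -4.2,"dy": 3.9,"dz": 0,"rx": 0,"ry": 0,"rz": 0.05,"fingers": 1},{"dx": 0,"dy": 0,"dz": 0,"rx": 0,"ry": 0,"rz": 0,"fingers": 1}]'

```text
clock: 5.95
tcp_pos: [0.6269, 0.1099, 0.1271]
orientation: [0.001, -0.574, 0.819, -0.001]
wrist_force: [-0.5, 0.2, 1.2]
finger_gap: -0.0001
```

servo_tool --deltas '[{"dx": -4.4,"dy": 3.6,"dz": 0,"rx": 0,"ry": 0,"rz": 0.05,"fingers": 1},{"dx": 0,"dy": 0,"dz": 0,"rx": 0,"ry": 0,"rz": 0,"fingers": 1}]'

```text
clock: 6.15
tcp_pos: [0.6226, 0.1131, 0.127]
orientation: [0.001, -0.594, 0.805, -0.0]
wrist_force: [1.4, 0.4, 1.0]
finger_gap: 0.0001
```

servo_tool --deltas '[{"dx": -4.0,"dy": 2.0,"dz": 0,"rx": 0,"ry": 0,"rz": 0.02,"fingers": 1},{"dx": 0,"dy": 0,"dz": 0,"rx": 0,"ry": 0,"rz": 0,"fingers": 1}]'

```text
clock: 6.35
tcp_pos: [0.6188, 0.115, 0.1268]
orientation: [0.001, -0.602, 0.799, -0.001]
wrist_force: [3.0, 1.3, 1.2]
finger_gap: -0.0003
```

servo_tool --deltas '[{"dx": -3.0,"dy": 1.5,"dz": 0,"rx": 0,"ry": 0,"rz": 0,"fingers": 1},{"dx": 0,"dy": 0,"dz": 0,"rx": 0,"ry": 0,"rz": 0,"fingers": 1}]'

```text
clock: 6.55
tcp_pos: [0.6182, 0.1153, 0.127]
orientation: [0.002, -0.601, 0.799, -0.003]
wrist_force: [9.6, -3.6, -0.9]
finger_gap: -0.0002
```

servo_tool --deltas '[{"dx": -2.5,"dy": 1.0,"dz": 0,"rx": 0,"ry": 0,"rz": 0,"fingers": 1},{"dx": 0,"dy": 0,"dz": 0,"rx": 0,"ry": 0,"rz": 0,"fingers": 1},{"dx": 0,"dy": 0,"dz": 0,"rx": 0,"ry": 0,"rz": 0,"fingers": 1}]'

```text
clock: 6.85
tcp_pos: [0.6177, 0.1155, 0.1272]
orientation: [0.003, -0.601, 0.799, -0.005]
wrist_force: [15.4, -5.2, -6.1]
finger_gap: -0.0001
```

servo_tool --deltas '[{"dx": 18,"dy": -7,"dz": 0,"rx": 0,"ry": 0,"rz": 0,"fingers": 1},{"dx": 18,"dy": -7,"dz": 0,"rx": 0,"ry": 0,"rz": 0,"fingers": 1},{"dx": 0,"dy": 0,"dz": 35,"rx": 0,"ry": 0,"rz": 0,"fingers": 1},{"dx": 0,"dy": 0,"dz": 35,"rx": 0,"ry": 0,"rz": 0,"fingers": 1},{"dx": 0,"dy": 0,"dz": 35,"rx": 0,"ry": 0,"rz": 0,"fingers": 1},{"dx": 0,"dy": 0,"dz": 35,"rx": 0,"ry": 0,"rz": 0,"fingers": 1},{"dx": 0,"dy": 0,"dz": 35,"rx": 0,"ry": 0,"rz": 0,"fingers": 1}]'

```text
clock: 7.55
tcp_pos: [0.6473, 0.1031, 0.3017]
orientation: [-0.001, -0.602, 0.799, 0.001]
wrist_force: [0.6, 0.2, -0.8]
finger_gap: -0.0001
```

Run:
```python
from h import *
S=read_camera("scene");T=read_camera("top"); q=np.load("q.npy")
def mk(c,pts):
    im=c["img"][...,::-1].copy(); uv=proj(c,B2W(q,pts)); x,y=uv.mean(0).astype(int)
    f=5; x0,y0=x-38,y-55
    o=cv2.resize(im[y0:y0+115,x0:x0+78],None,fx=f,fy=f,interpolation=cv2.INTER_CUBIC)
    for u in uv: cv2.circle(o,tuple(int(v) for v in ((u-[x0,y0]+.5)*f)),3,(0,0,255),-1)
    print(np.round(uv,1).tolist(),x0,y0); return o
h=np.pi/2
o=np.hstack([mk(S,[tip(h),lev(h,.045),[0,0,.084]]),mk(T,[tip(h,.07),lev(h,.045),[0,0,.084]])])
cv2.imwrite("pics/d.png",o); print(o.shape)
```

```text
[[286.6, 228.1], [250.7, 170.1], [260.9, 200.5]] 228 144
[[225.8, 191.4], [269.7, 203.3], [256.4, 202.5]] 212 144
(575, 780, 3)
```

View pics/d.png

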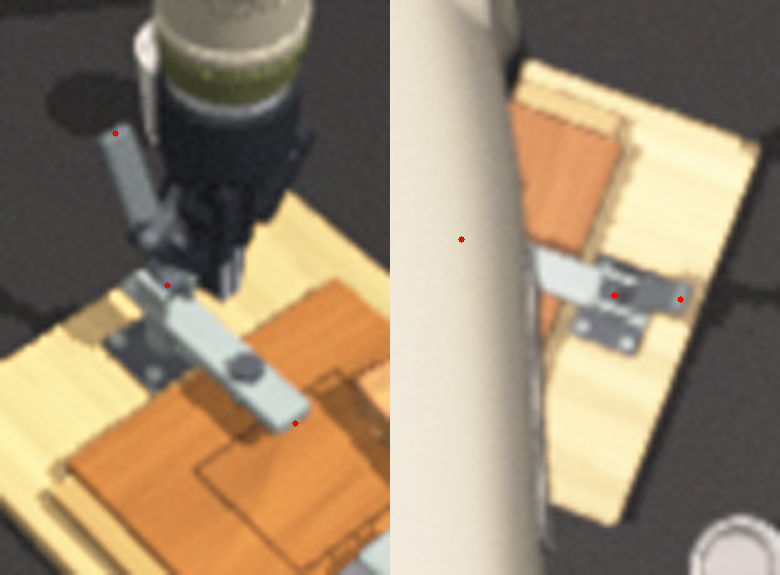

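Strap stop reached (force rose to 15 N with no further travel), and the picture shows the strap square over the panel. The marks fall on the lever tip (115,133) and strap end. Next is the lever: approach its inner side from above.

servo_tool --deltas '[{"dx": -25,"dy": -22.5,"dz": 0,"rx": 0,"ry": 0,"rz": -0.1,"fingers": 1},{"dx": -25,"dy": -22.5,"dz": 0,"rx": 0,"ry": 0,"rz": 0,"fingers": 1},{"dx": -25,"dy": -22.5,"dz": 0,"rx": 0,"ry": 0,"rz": 0,"fingers": 1},{"dx": -25,"dy": -22.5,"dz": 0,"rx": 0,"ry": 0,"rz": 0,"fingers": 1},{"dx": 0,"dy": 0,"dz": -19,"rx": 0,"ry": 0,"rz": 0,"fingers": 1},{"dx": 0,"dy": 0,"dz": -19,"rx": 0,"ry": 0,"rz": 0,"fingers": 1},{"dx": 0,"dy": 0,"dz": -19,"rx": 0,"ry": 0,"rz": 0,"fingers": 1},{"dx": 0,"dy": 0,"dz": 0,"rx": 0,"ry": 0,"rz": 0,"fingers": 1}]'

```text
clock: 8.45
tcp_pos: [0.5458, 0.0134, 0.2403]
orientation: [-0.003, -0.561, 0.828, 0.003]
wrist_force: [-0.9, 0.7, 0.8]
finger_gap: -0.0001
```

Run:
```python
from h import *
q=np.load("q.npy"); s=env.get_state(); p=s["tcp_pos"]; print(p,s["wrist_force"],s["orientation"])
u=np.array([np.sin(q[2]),-np.cos(q[2])]); n=np.array([np.cos(q[2]),np.sin(q[2])])
d=p[:2]-q[:2]; print("r",d@u,"lateral",d@n)
L=.095
def P(e): r=L*np.cos(e)-.006*np.sin(e)-.011; return np.r_[q[:2]+r*u, .084+L*np.sin(e)+.006*np.cos(e)+.073]
es=np.r_[1.15-.045,np.arange(1.0,-.01,-.1)]
W=np.array([P(e) for e in es]); print("first",np.round((W[0]-p)*1000,1)); print(np.c_[es[1:],np.round(np.diff(W,axis=0)*1000,1)])
print(W[-1])
S=read_camera("scene"); cv2.imwrite("pics/e.png",cv2.resize(S["img"][120:270,190:340,::-1],None,fx=3.5,fy=3.5,interpolation=cv2.INTER_CUBIC))
```

```text
[0.54577302 0.01339747 0.24033435] [-0.85288692  0.66785219  0.78501975] [-0.00299248 -0.5610859   0.82774815  0.00258079]
r 0.010242450241910221 lateral -0.0020893302693114958
first [ -4.  -15.7   4.2]
[[ 1.00000000e+00 -3.30000000e+00 -8.30000000e+00 -4.40000000e+00]
 [ 9.00000000e-01 -3.00000000e+00 -7.50000000e+00 -5.00000000e+00]
 [ 8.00000000e-01 -2.80000000e+00 -7.00000000e+00 -5.80000000e+00]
 [ 7.00000000e-01 -2.60000000e+00 -6.40000000e+00 -6.50000000e+00]
 [ 6.00000000e-01 -2.30000000e+00 -5.80000000e+00 -7.20000000e+00]
 [ 5.00000000e-01 -2.00000000e+00 -5.10000000e+00 -7.80000000e+00]
 [ 4.00000000e-01 -1.70000000e+00 -4.30000000e+00 -8.30000000e+00]
 [ 3.00000000e-01 -1.40000000e+00 -3.50000000e+00 -8.70000000e+00]
 [ 2.00000000e-01 -1.10000000e+00 -2.70000000e+00 -9.10000000e+00]
 [ 1.00000000e-01 -7.00000000e-01 -1.90000000e+00 -9.30000000e+00]
 [ 2.22044605e-16 -4.00000000e-01 -1.00000000e+00 -9.50000000e+00]]
[ 0.52048171 -0.05591985  0.163     ]
```

View pics/e.png

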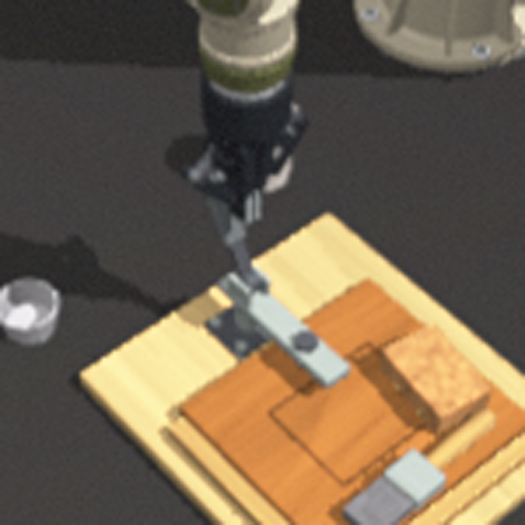

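The fingers hang on the inner side of the raised lever, at about (250,205), without touching. I go to contact and push along the arc.

servo_tool --deltas '[{"dx": -2,"dy": -8,"dz": 2,"rx": 0,"ry": 0,"rz": 0,"fingers": 1},{"dx": -2,"dy": -7.7,"dz": 2,"rx": 0,"ry": 0,"rz": 0,"fingers": 1},{"dx": -3.3,"dy": -8.3,"dz": -4.4,"rx": 0,"ry": 0,"rz": 0,"fingers": 1},{"dx": -3.0,"dy": -7.5,"dz": -5.0,"rx": 0,"ry": 0,"rz": 0,"fingers": 1}]'

```text
clock: 8.9
tcp_pos: [0.5389, -0.0191, 0.2397]
orientation: [0.001, -0.561, 0.828, -0.001]
wrist_force: [1.6, 0.6, 3.2]
finger_gap: -0.0001
```

servo_tool --deltas '[{"dx": -2.8,"dy": -7.0,"dz": -5.8,"rx": 0,"ry": 0,"rz": 0,"fingers": 1},{"dx": -2.6,"dy": -6.4,"dz": -6.5,"rx": 0,"ry": 0,"rz": 0,"fingers": 1},{"dx": -2.3,"dy": -5.8,"dz": -7.2,"rx": 0,"ry": 0,"rz": 0,"fingers": 1}]'

```text
clock: 9.2
tcp_pos: [0.5304, -0.0382, 0.2187]
orientation: [0.0, -0.561, 0.828, -0.0]
wrist_force: [0.4, -0.2, 3.7]
finger_gap: 0.0002
```

servo_tool --deltas '[{"dx": -2.0,"dy": -5.1,"dz": -7.8,"rx": 0,"ry": 0,"rz": 0,"fingers": 1},{"dx": -1.7,"dy": -4.3,"dz": -8.3,"rx": 0,"ry": 0,"rz": 0,"fingers": 1}]'

```text
clock: 9.4
tcp_pos: [0.5264, -0.0474, 0.2021]
orientation: [-0.0, -0.561, 0.828, 0.0]
wrist_force: [0.7, -2.0, 3.9]
finger_gap: 0.0
```

servo_tool --deltas '[{"dx": -1.4,"dy": -3.5,"dz": -8.7,"rx": 0,"ry": 0,"rz": 0,"fingers": 1},{"dx": -1.1,"dy": -2.7,"dz": -9.1,"rx": 0,"ry": 0,"rz": 0,"fingers": 1},{"dx": 0,"dy": 0,"dz": 0,"rx": 0,"ry": 0,"rz": 0,"fingers": 1}]'

```text
clock: 9.7
tcp_pos: [0.5232, -0.0529, 0.1832]
orientation: [-0.001, -0.561, 0.828, 0.001]
wrist_force: [0.3, -0.4, 0.6]
finger_gap: -0.0002
```

servo_tool --deltas '[{"dx": -0.7,"dy": -1.9,"dz": -6,"rx": 0,"ry": 0,"rz": 0,"fingers": 1},{"dx": -0.4,"dy": -1.0,"dz": -6,"rx": 0,"ry": 0,"rz": 0,"fingers": 1},{"dx": 0,"dy": 0,"dz": 0,"rx": 0,"ry": 0,"rz": 0,"fingers": 1}]'

```text
clock: 10.0
tcp_pos: [0.5228, -0.0557, 0.1721]
orientation: [-0.0, -0.562, 0.827, 0.001]
wrist_force: [-0.7, 0.8, -0.2]
finger_gap: -0.0002
```

servo_tool --deltas '[{"dx": 0,"dy": 0,"dz": -5,"rx": 0,"ry": 0,"rz": 0,"fingers": 1},{"dx": 0,"dy": 0,"dz": 0,"rx": 0,"ry": 0,"rz": 0,"fingers": 1}]'

```text
clock: 10.2
tcp_pos: [0.5232, -0.056, 0.1678]
orientation: [-0.0, -0.561, 0.828, -0.0]
wrist_force: [-0.5, 0.3, 0.1]
finger_gap: 0.0
```

servo_tool --deltas '[{"dx": -0.8,"dy": 0,"dz": -4,"rx": 0,"ry": 0,"rz": 0,"fingers": 1},{"dx": 0,"dy": 0,"dz": 0,"rx": 0,"ry": 0,"rz": 0,"fingers": 1}]'

```text
clock: 10.4
tcp_pos: [0.5229, -0.0561, 0.1641]
orientation: [0.0, -0.561, 0.828, -0.0]
wrist_force: [-0.4, 0.1, 0.5]
finger_gap: -0.0003
```

servo_tool --deltas '[{"dx": 0,"dy": 0,"dz": -3,"rx": 0,"ry": 0,"rz": 0,"fingers": 1},{"dx": 0,"dy": 0,"dz": 0,"rx": 0,"ry": 0,"rz": 0,"fingers": 1}]'

```text
clock: 10.6
tcp_pos: [0.5229, -0.0562, 0.1625]
orientation: [0.0, -0.561, 0.828, -0.001]
wrist_force: [-2.3, -0.3, 10.4]
finger_gap: 0.0003
```

servo_tool --deltas '[{"dx": 0,"dy": 0,"dz": -3,"rx": 0,"ry": 0,"rz": 0,"fingers": 1},{"dx": 0,"dy": 0,"dz": 0,"rx": 0,"ry": 0,"rz": 0,"fingers": 1}]'

```text
clock: 10.8
tcp_pos: [0.523, -0.0562, 0.162]
orientation: [0.001, -0.561, 0.828, -0.002]
wrist_force: [-8.0, 0.7, 29.1]
finger_gap: -0.0001
```

The lever stops rigidly at 29 N, with TCP z 0.162 against 0.163 predicted for level. I lift straight up and look.

servo_tool --deltas '[{"dx": 0,"dy": 0,"dz": 15,"rx": 0,"ry": 0,"rz": 0,"fingers": 1},{"dx": 0,"dy": 0,"dz": 30,"rx": 0,"ry": 0,"rz": 0,"fingers": 1},{"dx": 0,"dy": 0,"dz": 35,"rx": 0,"ry": 0,"rz": 0,"fingers": 1},{"dx": 0,"dy": 0,"dz": 35,"rx": 0,"ry": 0,"rz": 0,"fingers": 1},{"dx": 0,"dy": 0,"dz": 35,"rx": 0,"ry": 0,"rz": 0,"fingers": 1},{"dx": -8,"dy": -40,"dz": 0,"rx": 0,"ry": 0,"rz": 0,"fingers": 1},{"dx": -8,"dy": -40,"dz": 0,"rx": 0,"ry": 0,"rz": 0,"fingers": 1},{"dx": -8,"dy": -40,"dz": 0,"rx": 0,"ry": 0,"rz": 0,"fingers": 1}]'

```text
clock: 11.6
tcp_pos: [0.4981, -0.1765, 0.308]
orientation: [0.0, -0.562, 0.827, 0.0]
wrist_force: [0.0, -1.2, 0.1]
finger_gap: 0.0002
```

servo_tool --deltas '[{"dx": -8,"dy": -40,"dz": 0,"rx": 0,"ry": 0,"rz": 0,"fingers": 1},{"dx": -8,"dy": -40,"dz": 0,"rx": 0,"ry": 0,"rz": 0,"fingers": 1},{"dx": -8,"dy": -40,"dz": 0,"rx": 0,"ry": 0,"rz": 0,"fingers": 1},{"dx": 0,"dy": 0,"dz": 0,"rx": 0,"ry": 0,"rz": 0,"fingers": 1},{"dx": 0,"dy": 0,"dz": 0,"rx": 0,"ry": 0,"rz": 0,"fingers": 1}]'

```text
clock: 12.1
tcp_pos: [0.4739, -0.2964, 0.3072]
orientation: [0.0, -0.561, 0.828, 0.001]
wrist_force: [0.2, 0.9, 0.9]
finger_gap: -0.0002
```

Run:
```python
from h import *
S=read_camera("scene");T=read_camera("top"); q=np.load("q.npy"); h=np.pi/2
def mk(c,pts):
    uv=proj(c,B2W(q,pts)); x,y=uv.mean(0).astype(int); f=4; x0,y0=x-50,y-65
    o=cv2.resize(c["img"][y0:y0+130,x0:x0+100,::-1],None,fx=f,fy=f,interpolation=cv2.INTER_CUBIC)
    for u in uv: cv2.circle(o,tuple(int(v) for v in ((u-[x0,y0]+.5)*f)),3,(0,0,255),-1)
    return o
cv2.imwrite("pics/f.png",np.hstack([mk(S,[tip(h),lev(h,1.15),[0,0,.084]]),mk(T,[tip(h,.07),lev(h,1.15),[0,0,.084]])]))
```

```text
(no output)
```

View pics/f.png

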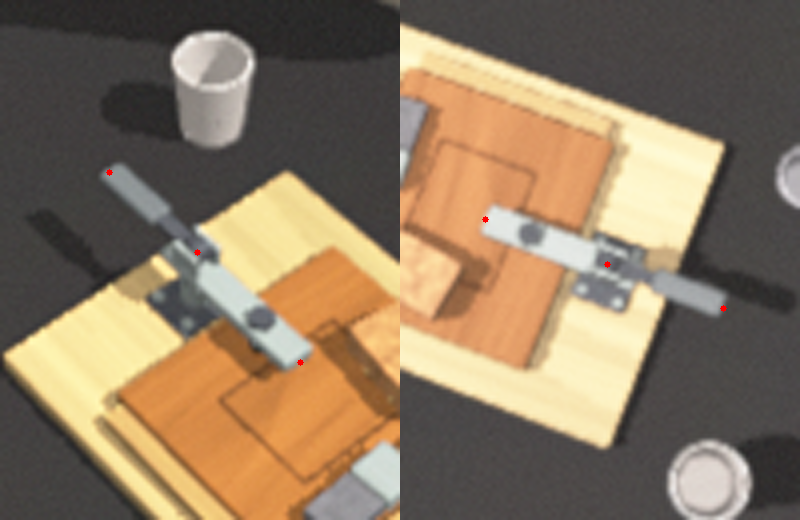

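Lever end (118,167) and strap end match the marks for "level" and "at stop" in both views, and nothing else has moved. I hand in.

```bash
python3 -c "
from h import *
s=env.get_state(); print(s['clock'],s['wrist_force']); print(job.hand_in())"
```

```text
12.2 [ 0.38954484 -0.7722117  -0.59459224]
the job is handed in; nothing more can be done
None
```

The panel is clamped, and I handed the job in at 12.2 s on the robot's clock.

- **Strap:** I pushed it round with the closed fingers until it met its stop. The force rose to about 15–16 N with almost no further travel.
- **Lever:** Only then did I push the cam lever down. It stopped firmly at 29 N, with the tool within 1 mm of the height worked out for a level lever.
- **Hand:** I lifted straight up and moved the hand clear.

**Last checks:** In the final scene and top pictures, the strap lies square over the panel and the lever is level. Both agree with the predicted points to about 2 px. The block, cup and other things in view had not moved, and the wrist force was back to about zero.

**Not directly confirmed:**
- Over the last part of the lever's travel the wrist force fell to about zero, so the lever seems to have run slightly ahead of the finger. It was firm again at the closed stop.
- The foot's contact with the panel could not be seen. I infer it from the strap and lever positions.

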